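# Sweep the brown rosettes into the counting tray's trough and shut its lid

## Robot

A 6-joint arm with a two-finger parallel gripper is mounted at the origin on a cart in front of the work surface, level with it; the furniture and walls round the work are solid. World frame = base frame: x ahead of the robot, y to its left, z up, the work surface at z = 0. Lengths are in mm, angles in degrees, forces in N, time in s.
With the tool pointing down it reaches from about 350 to 850 mm from the base axis. Payload 8.1 kg.
Tool frame: the origin (TCP) lies at the very end of the fingers, on their centre line; the grasp point (between the pads) lies 19 mm behind it (r.grasp_offset is the distance from the TCP to the grasp point, in mm); z points along the fingers, y is the line along which they close (so a half turn about z gives the same grasp; the last joint's range is limited). The gripper opens to 85 mm and grips with 20 to 120 N. Pads are 22 mm wide; open, the fingers measure 114 mm over their backs; the gripper's body (76 mm by 85 mm) begins 54 mm behind the grasp point. The pads swing forward as they close: fully open they stand 13 mm farther back than shut.
Start: joints at [67.815, 7.471, 85.268, -0, 87.261, -4.893], TCP at [178.322, 572.893, 231.292] pointing down, gripper open.
Joint ranges: [-169.43, 169.43], [-51.17, 129.36], [1.28, 143.12], [-76.62, 256.62], [0, 156.53], [-152.29, 152.29]. Speed limits (degrees/s): [136.94, 136.94, 159.86, 180, 180, 180].

## Interface

Orientations are given as [roll, pitch, yaw] about the fixed x, y, z axes, in that order (R = Rz(yaw) Ry(pitch) Rx(roll)).
In Python, from bench import r gives the robot as it stands.
- The arm moves only by the tool carry_out, never from a script. Its argument "commands" is a list of rows, each an object with "jaw": the finger opening in m, from 0 to 0.0854; "translation": the shift along the tool's x, y, z in m, a list of three; "spin": the turn about the tool's z in rad. A call has exactly 8 rows; each row shifts and turns the commanded pose from where the row before left it, along the tool's axes as they then stand; what a row does not reach is not made up. A row lasts 1/12 s, in which the tool goes at most 41.7 mm and 7.16 degrees, less where a joint would pass 70% of its speed; a pose out of reach is approached as far as the arm can. A call is refused whole if a number of a shift passes 0.0417 or a number of a turn 0.125, either way. A call with a gripper value outside its range is refused whole. The fingers move at their own pace and stop on an object; "squeeze" is the grip in N (left out, the last holds). Time passes only in rows, so rows that do not move let the fingers close, or fill a call up. It gives the time, the measured TCP pose, the force, the opening and the grip force at its end, in the units of the state.
- r.sense(): the state, without advancing time (a new reading comes with each control period).
- r.snapshot(name): name is "side" or "top"; returns a dict with "pixels" (400x640x3 uint8, blue, green, red), "K" (3x3 intrinsics, pixels), "extrinsics" (4x4, takes a point from camera to world coordinates). Camera axes: x right, y down, z forward; pixel columns grow to the right and rows downward; lengths in mm; the calibration is good to about 2 mm. A picture is of the moment at which its call begins. There is no depth.
- r.hand_in(): hands the job in; it is judged then, once.
Trained networks look in a picture, given as the dict that the camera call returned (one of the last four; its "shot" number tells which), for a name from the list of things; names that differ only in an ending like _2 or _b are one class to them, and where a whole thing is asked for, a point or a joint stands for the part that bears it (a point fixed in the world has none). Each returns a list of dicts, best first, with "score" (0 to 1); they miss things now and then, are a little off and sometimes report something else, mostly with a low value. They report only what shows in the picture. A call takes as long as a camera call.
- r.spot_in(picture, target): "xy" ([column, row] in pixels, amid what is visible of it).
- r.regions_of(picture, target): "pixels" (400x640 bool, what is visible of it) and "xy" ([column, row] in pixels, amid what is visible of it).
- r.landmark_of(picture, target): "xy" ([column, row] in pixels: a listed point, or the origin of a listed thing).
The state is a dict: "time": time; "joint_pos": joint angles; "qd": joint speeds; "joint_efforts": joint torques, N m; "tool_pos": TCP position; "tcp_rot": TCP orientation; "ft_force": force on the tool from outside, world axes, zero at the start; "wrist_torque": the same for the moment, N m; "finger_gap": finger opening in mm; "grip_force": force on a finger pad.
Only numpy, scipy, OpenCV 4.12 (cv2) and the standard library are available. Lean on these libraries where they do the work, as an engineer would, in place of code of your own. Each camera call takes 0.05 s, during which the arm holds its last target. There are 200 camera calls.

## Task

On the counting tray, sweep the three brown bead rosettes off the deck with your closed fingers into the trough along the tray's front, so that each lies flat in it; leave the two black rosettes lying where they are on the deck. Then push the trough's lid over and press it fully shut. Sweep only: do not pick any rosette up, and do not disturb the spools and the wax pot standing around.

Things in the scene. Friction and masses are not known exactly. Their poses are not given: they have to be found in the camera images.
- tray: pale green plastic counting tray, 206 x 240 x 34 mm, does not move. Origin: centre of its underside. x axis points from the trough across the deck, y along the trough, z up. Flat deck, top z = 26 mm, from x = -52 (open edge, sheer drop into the trough) to x = 99; at the back and both ends (inner faces x = 99, y = +-116) a 4 mm thick rim stands 7.5 mm above the deck
- lid (a joint): hinge of the trough's dark teal lid, rad: 0 = shut (level over the trough), grows as it opens upward and over towards the robot; 1.57 upright, stop at 2.3. Starts open, leaning towards the robot (1.75 to 2.15). Friction hinge: the lid stays where it is left; less than 1 N at its edge moves it
- hinge_mid (a point): middle of the lid's hinge line, which runs along the tray's y axis; at x = -103.5, z = 26.5 mm in the tray's frame
- lid_edge (a point): point on the lid's free edge at mid-length, 56 mm from the hinge line. The lid is a plate 226 mm long, 56 mm from hinge to edge, 3 mm thick; a 46 mm wide tab at mid-length reaches 62 mm from the hinge and overlaps the deck's edge when shut; the lid's top is then at z = 30 mm in the tray's frame
- trough_mid (a point): middle of the floor of the tray's trough, on the side nearest the robot; at x = -76.5, z = 9 mm in the tray's frame. The trough is 48 mm wide inside (x = -100 to -52), 17 mm deep below the deck, and runs from y = -116 to 116; outer wall top z = 26 mm; at the y = +116 end a 6 mm high sill and a small pouring spout out to y = 139
- brown_1: brown bead rosette, round, 30 mm across, 12 mm high, about 12 g, lying flat; origin at the centre of its underside. The five rosettes lie in five rows across the deck (y about -88, -44, 0, 44, 88 mm in the tray's frame), one in each, any colour in any row, centres 35 to 78 mm in from the deck's open edge
- brown_2: another brown rosette, the same
- brown_3: the third brown rosette, the same
- black_1: black bead rosette with a straw-coloured centre, the same size; to be left on the deck where it lies
- black_2: another black rosette with a straw-coloured centre, the same
- rose_spool: bystander: reel of rose pink thread, standing, 29 mm across, 52 mm high; origin at the centre of its underside
- teal_spool: bystander: reel of green thread, standing, 29 mm across, 52 mm high; origin at the centre of its underside
- wax_pot: bystander: small red and white pot, 58 mm across, 50 mm high; origin at the centre of its underside

How it is judged (in metres and radians):
On the way, in this order (a step that is already met when the one before it is completed fails the run):
1. the three brown rosettes lie flat in the trough (x of brown_1 in the frame of tray between -0.1 and -0.056 m and y of brown_1 in the frame of tray between -0.116 and 0.116 m and z of each of brown_1, brown_2, brown_3 in the frame of tray below 0.014 m and angle between each of brown_1, brown_2, brown_3's own z axis and vertical below 0.25 rad and x of brown_2 in the frame of tray between -0.1 and -0.056 m and y of brown_2 in the frame of tray between -0.116 and 0.116 m and x of brown_3 in the frame of tray between -0.1 and -0.056 m and y of brown_3 in the frame of tray between -0.116 and 0.116 m), for 0.2 s.
2. the lid is shut over them (value of joint lid below 0.06 rad), for 0.2 s.
At the end, for the whole second after the job is handed in: All three brown rosettes lie flat (within 0.25 rad) on the trough's floor, underside less than 5 mm above it; the lid is shut to within 0.06 rad; both black rosettes lie on the deck within 20 mm of where they started; all rosettes are at rest (all of step 1 and value of joint lid below 0.06 rad and z of each of black_1, black_2 in the frame of tray above 0.023 m and distance of each of black_1, black_2 from where it was at the start of the episode below 0.02 m and linear speed of each of brown_1, brown_2, brown_3, black_1, black_2 below 0.02 m/s); the robot touches nothing.
It fails at once if a rosette is lifted (underside more than 10 mm above the deck) (z of any of brown_1, brown_2, brown_3, black_1, black_2 in the frame of tray above 0.036 m).
It fails at once if a black rosette is moved more than 20 mm (distance of any of black_1, black_2 from where it was at the start of the episode above 0.02 m).
It fails at once if a spool or the wax pot is moved more than 15 mm or tipped (distance of any of rose_spool, teal_spool, wax_pot from where it was at the start of the episode above 0.015 m or angle between any of rose_spool, teal_spool, wax_pot's own z axis and vertical above 0.3 rad).
It also fails if it takes over 54 s, if anything falls off the work surface, if the arm or the gripper's body presses on something with over 40 N, if the wrist force passes 120 N, or if a joint passes its speed limit or range.

## Working session

There is one attempt and no reset: what is moved stays moved. The work goes in short steps, Python scripts to look and compute and a tool call to move; the robot and the scene stay as the last step left them, time stands still between calls to the robot, and variables do not carry over. Pictures are saved under pics/ and viewed, at most 10 in all, crops included, and the job is handed in when it is done.

Besides the shell and the picture viewer there is one more tool, called after "Request:" as a command line: name --argument value ..., lists and objects as JSON in quotes. carry_out: Moves the arm, as the interface text tells. Its arguments: {"type":"object","properties":{"commands":{"type":"array","items":{"type":"object","properties":{"jaw":{"type":"number"},"translation":{"type":"array","items":{"type":"number"}},"spin":{"type":"number"}}}},"squeeze":{"type":"number"}},"required":["commands"]}

```bash
mkdir -p pics
cat > h.py <<'E'
import numpy as np, cv2
from bench import r
def ray(p,uv):
    K=np.array(p["K"]);E=np.array(p["extrinsics"])
    d=E[:3,:3]@np.linalg.inv(K)@np.array([uv[0],uv[1],1.]);return E[:3,3],d
def atz(p,uv,z):
    o,d=ray(p,uv);return o+d*(z-o[2])/d[2]
def proj(p,X):
    K=np.array(p["K"]);E=np.linalg.inv(np.array(p["extrinsics"]))
    c=E[:3,:3]@np.array(X)+E[:3,3];c=K@c;return c[:2]/c[2]
E
python3 - <<'E'
from h import *
s=r.sense();print({k:np.round(v,2).tolist() for k,v in s.items()})
for n in("top","side"):
    p=r.snapshot(n);cv2.imwrite(f"pics/{n}0.png",p["pixels"]);print(n,np.round(p["extrinsics"],2).tolist())
    Z=dict(tray=0,hinge_mid=26.5,trough_mid=9,brown_1=26,black_1=26,rose_spool=0,teal_spool=0,wax_pot=0)
    for t in list(Z)+["lid_edge"]:
        for l in r.landmark_of(p,t)[:4]:
            print(t,np.round(l["xy"],1),round(l["score"],2),np.round(atz(p,l["xy"],Z.get(t,80)),1))
E
```

```text
{'time': 0.0, 'joint_pos': [67.81, 7.52, 85.33, -0.0, 87.26, -4.89], 'qd': [-0.03, 0.04, 0.09, -0.05, 0.03, -0.05], 'joint_efforts': [-0.0, -56.94, -50.05, -0.0, 0.02, -0.0], 'tool_pos': [178.12, 572.37, 230.23], 'tcp_rot': [-179.89, -0.01, 162.71], 'ft_force': [-0.18, 0.45, -0.09], 'wrist_torque': [-0.01, -0.04, 0.01], 'grip_force': 0.0, 'finger_gap': 85.51}
top [[0.03, -0.99, 0.17, 353.44], [-1.0, -0.03, -0.01, 218.43], [0.01, -0.17, -0.99, 1132.85], [0.0, 0.0, 0.0, 1.0]]
tray [284.5 194.8] 0.96 [530.8 302.7   0. ]
hinge_mid [307.  224.4] 0.96 [450.5 239.3  26.5]
trough_mid [301.  215.9] 0.58 [474.1 256.2   9. ]
brown_1 [255.7 204.4] 0.58 [499.2 375.   26. ]
brown_1 [301.6 186.8] 0.53 [549.4 256.6  26. ]
brown_1 [285.3 189.8] 0.51 [540.1 299.2  26. ]
brown_1 [314. 230.] 0.48 [436.5 220.7  26. ]
black_1 [284. 195.] 0.61 [526.2 302.1  26. ]
black_1 [399.9 246.3] 0.58 [400.4  -2.4  26. ]
black_1 [272.2 203.3] 0.45 [503.3 332.1  26. ]
black_1 [309.7 170.6] 0.44 [593.7 236.5  26. ]
rose_spool [258.3 135.4] 0.42 [694.3 381.3   0. ]
teal_spool [351.  246.3] 0.62 [398.1 121.9   0. ]
wax_po
[... 316 characters left out ...]
237.5] 0.86 [540.  300.4   0. ]
tray [412.9 213.2] 0.17 [385.3 117.8   0. ]
hinge_mid [358.5 219.1] 0.94 [463.5 234.6  26.5]
trough_mid [346.  230.5] 0.55 [479.7 258.7   9. ]
trough_mid [377.3 194. ] 0.42 [481.5  80.1   9. ]
brown_1 [308.5 250.2] 0.71 [500.5 373.9  26. ]
brown_1 [313.7 215.9] 0.67 [550.9 260.6  26. ]
brown_1 [306.4 222.9] 0.46 [550.6 291.6  26. ]
black_1 [321.2 239.4] 0.66 [496.5 332.6  26. ]
black_1 [299.7 204.7] 0.5 [601.  230.5  26. ]
rose_spool [224.7 240.8] 0.57 [684.4 383.    0. ]
teal_spool [412.6 212.5] 0.92 [386.8 115.1   0. ]
teal_spool [363. 221.] 0.22 [469.5 195.    0. ]
wax_pot [422.8 186.8] 0.78 [401.9 -20.5   0. ]
lid_edge [376.4 193.6] 0.7 [435.6 214.3  80. ]
```

Run:
```python
import cv2
a=cv2.imread("pics/top0.png");b=cv2.imread("pics/side0.png")
cv2.imwrite("pics/t0c.png",cv2.resize(a[110:290,190:430],None,fx=3.3,fy=3.3,interpolation=3))
cv2.imwrite("pics/s0c.png",cv2.resize(b[130:310,200:440],None,fx=3.3,fy=3.3,interpolation=3))
```

```text
(no output)
```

View pics/t0c.png

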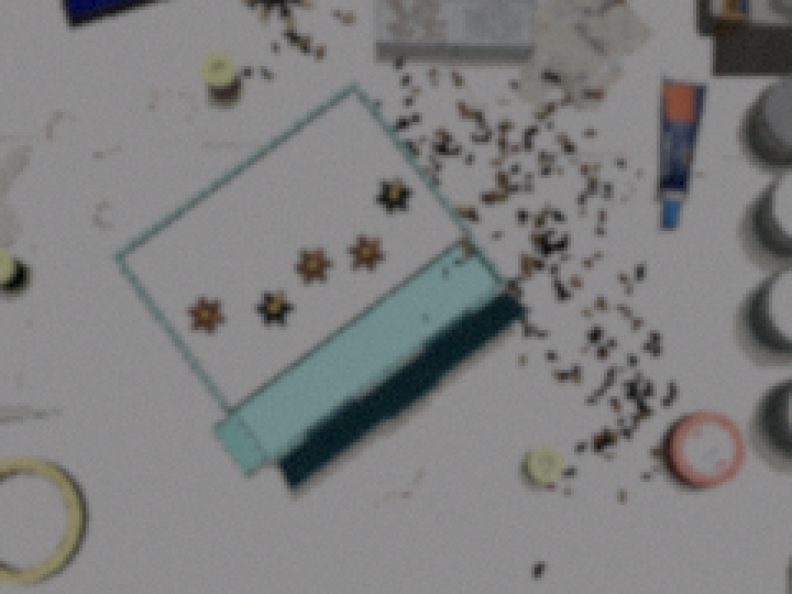

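View pics/s0c.png

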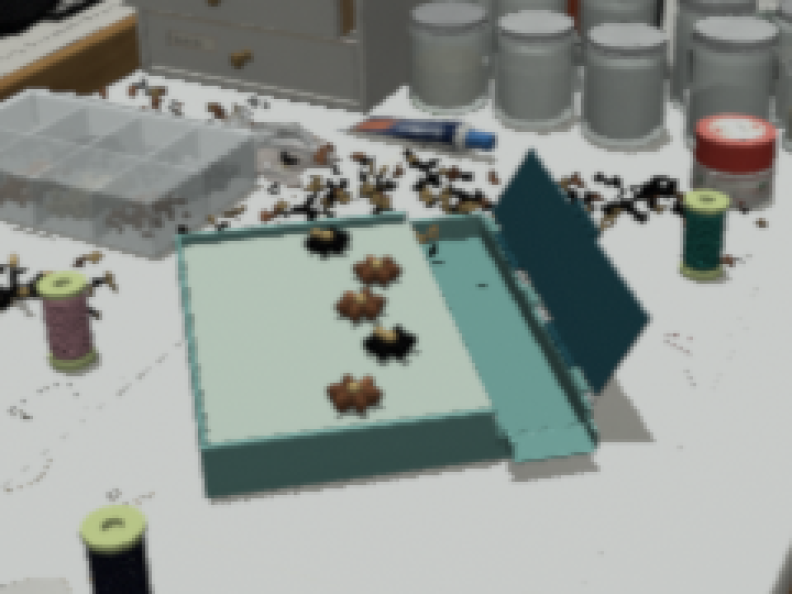

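The top crop (scale 3.3, origin 190,110) shows, from left to right: brown (207,315), black (274,307), brown (313,264), brown (366,252) and black (394,195). Two tray back corners are at (118,258) and (353,87), and the deck edge runs from (232,411) to (468,240). The side crop agrees. Next I fit the tray pose.

```bash
cat >> h.py <<'E'
def fit(obs):
    from scipy.optimize import least_squares
    def T(q,X): c,s=np.cos(q[2]),np.sin(q[2]);return [q[0]+c*X[0]-s*X[1],q[1]+s*X[0]+c*X[1],X[2]]
    f=lambda q:np.concatenate([proj(p,T(q,X))-uv for p,uv,X in obs])
    s=least_squares(f,[530,302,.66],x_scale=[10,10,.1],loss='soft_l1');return s.x,f(s.x)
def totray(q,P):
    c,s=np.cos(q[2]),np.sin(q[2]);d=np.array(P[:2])-q[:2];return np.array([c*d[0]+s*d[1],-s*d[0]+c*d[1]])
E
python3 - <<'E'
from h import *
t=r.snapshot("top");s=r.snapshot("side")
c=lambda x,y:np.array([190+x/3.3-.35,110+y/3.3-.35])
d=lambda x,y:np.array([200+x/3.3-.35,130+y/3.3-.35])
top=[(t,c(353,86),(103,-120,33.5)),(t,c(118,257),(103,120,33.5)),(t,c(468,240),(-52,-116,26)),(t,c(232,411),(-52,116,26))]
side=[(s,d(177,235),(103,-120,33.5)),(s,d(204,446),(103,120,33.5)),(s,d(492,410),(-52,116,26)),(s,d(412,222),(-52,-116,26))]
for o in(top,side,top+side):
    q,e=fit(o);print(np.round(q,3),np.rad2deg(q[2]).round(2),np.round(e,1).reshape(-1,2).tolist())
np.save("q.npy",q)
for p in(t,s):
    for n in("brown_1","black_1"):
        for g in r.regions_of(p,n)[:4]:
            m=g["pixels"];ys,xs=np.nonzero(m);uv=[xs.mean(),ys.mean()]
            P=atz(p,uv,32);print(n,round(g["score"],2),m.sum(),np.round(P,1),np.round(totray(q,P),1))
for n,z in(("rose_spool",26),("teal_spool",26),("wax_pot",25)):
  for p in(t,s):
    for g in r.spot_in(p,n)[:1]: P=atz(p,g["xy"],z);print(n,g["xy"],P.round(),totray(q,P).round())
# lid angle
for ang in np.arange(1.7,2.2,.05):
    X=[-103.5+56*np.cos(ang),0,26.5+56*np.sin(ang)]
    w=[q[0]+np.cos(q[2])*X[0],q[1]+np.sin(q[2])*X[0],X[2]]
    print(round(ang,2),proj(t,w).round(1),proj(s,w).round(1))
print(r.landmark_of(t,"lid_edge")[0]["xy"],r.landmark_of(s,"lid_edge")[0]["xy"])
E
```

```text
[533.142 301.15    0.667] 38.24 [[1.4, -0.7], [-1.5, 0.2], [0.1, -0.2], [-0.0, 0.5]]
[539.912 296.873   0.671] 38.47 [[-0.2, -0.8], [-0.5, -0.4], [2.0, 1.2], [-0.4, -0.4]]
[536.388 300.337   0.671] 38.46 [[1.5, -1.9], [-1.1, -0.7], [0.4, -1.6], [0.5, -0.6], [0.2, 0.2], [0.0, 1.3], [3.0, 2.7], [0.4, 0.5]]
black_1 0.39 42 [597.8 238.   32. ] [  9.3 -87. ]
brown_1 0.44 109 [542.4 294.9  32. ] [ 1.3 -8. ]
brown_1 0.42 97 [553.4 252.8  32. ] [-16.2 -47.8]
brown_1 0.32 418 [689.1 384.4  32. ] [171.8 -29.1]
rose_spool [258.2, 129.2] [704. 379.  26.] [180. -43.]
rose_spool [222.6, 229.3] [686. 383.  26.] [168. -28.]
teal_spool [411.8, 205.3] [386. 132.  26.] [-223.  -38.]
wax_pot [402.8, 246.3] [401. -10.  25.] [-299. -159.]
wax_pot [421.9, 178.7] [404. -11.  25.] [-298. -162.]
1.7 [309.8 222.8] [366.3 194.9]
1.75 [310.5 223.7] [367.7 194.9]
1.8 [311.1 224.6] [369.1 195. ]
1.85 [311.8 225.5] [370.4 195.2]
1.9 [312.4 226.4] [371.7 195.5]
1.95 [313.1 227.3] [373.  195.8]
2.0 [313.7 228.2] [374.3 196.1]
2.05 [314.3 229. ] [375.5 196.6]
2.1 [314.9 229.9] [376.7 197.1]
2.15 [315.5 230.7] [377.8 197.6]
2.2 [316.  231.5] [378.9 198.2]
[315.6, 230.8] [375.5, 192.3]
```

Run:
```python
from h import *
t=r.snapshot("top");s=r.snapshot("side")
c=lambda x,y:np.array([190+x/3.3-.35,110+y/3.3-.35])
d=lambda x,y:np.array([200+x/3.3-.35,130+y/3.3-.35])
top=[(t,c(353,86),(103,-120,33.5)),(t,c(118,257),(103,120,33.5)),(t,c(468,240),(-52,-116,26)),(t,c(232,411),(-52,116,26))]
side=[(s,d(177,235),(103,-120,33.5)),(s,d(204,446),(103,120,33.5)),(s,d(492,410),(-52,116,26))]
q,e=fit(top+side);print(np.round(q,3),np.rad2deg(q[2]).round(2),np.round(e,1).reshape(-1,2).tolist())
np.save("q.npy",q)
for P5,p,f in(([(207,315),(274,307),(313,264),(366,252),(394,195)],t,c),([(355,393),(390,343),(361,304),(377,269),(326,240)],s,d)):
    for x in P5:
        uv=f(*x);u,v=uv.round().astype(int)
        w=p["pixels"][v-7:v+8,u-7:u+8].astype(float) # refine: dark/contrasty pixels
        g=w.max(2);m=(np.median(g)-g>25);yy,xx=np.nonzero(m);uv2=[u-7+xx.mean(),v-7+yy.mean()]
        P=atz(p,uv2,31);print(uv.round(1),np.round(uv2,1),m.sum(),P.round(1),totray(q,P).round(1))
```

```text
[535.825 300.519   0.668] 38.29 [[1.6, -1.6], [-1.2, -0.7], [0.3, -1.3], [0.3, -0.5], [0.6, 0.2], [0.0, 1.4], [3.1, 3.0]]
[252.4 205.1] [252.1 205.2] 75 [496.3 383.5  31. ] [20.4 89.7]
[272.7 202.7] [272.6 203.6] 74 [501.9 330.6  31. ] [-8.  44.6]
[284.5 189.6] [284.3 190.4] 72 [537.7 301.4  31. ] [ 2.  -0.5]
[300.6 186. ] [300.5 186.5] 71 [549.1 259.4  31. ] [-15.1 -40.5]
[309.  168.7] [308.7 169.3] 75 [596.1 239.1  31. ] [  9.3 -85.6]
[307.2 248.7] [307.  251.2] 60 [497.5 384.3  31. ] [21.9 89.5]
[317.8 233.6] [317.9 234.3] 93 [506.5 326.6  31. ] [-6.8 38.6]
[309.  221.8] [309.5 222.6] 72 [541.2 295.5  31. ] [ 1.1 -7.3]
[313.9 211.2] [313.7 212.7] 88 [552.8 256.9  31. ] [-13.7 -44.8]
[298.4 202.4] [298.9 202.5] 75 [602.7 230.5  31. ] [  9.1 -96.4]
```

Request:
carry_out --commands '[{"jaw": 0,"translation": [0,0,0.015],"spin": 0.12},{"jaw": 0,"translation": [0,0,0.015],"spin": 0.12},{"jaw": 0,"translation": [0,0,0.015],"spin": 0.12},{"jaw": 0,"translation": [0,0,0.015],"spin": 0.12},{"jaw": 0,"translation": [0,0,0.015],"spin": 0.12},{"jaw": 0,"translation": [-0.035,0.018,0],"spin": 0},{"jaw": 0,"translation": [-0.035,0.018,0],"spin": 0},{"jaw": 0,"translation": [-0.035,0.018,0],"spin": 0}]'

```text
time: 2.47
tool_pos: [286.2, 523.4, 155.8]
tcp_rot: [-180.0, 0.0, 128.4]
ft_force: [1.3, 0.7, 0.8]
finger_gap: 0.1
grip_force: 0.0
```

Request:
carry_out --commands '[{"jaw": 0,"translation": [-0.034,0.017,0],"spin": 0},{"jaw": 0,"translation": [-0.034,0.017,0],"spin": 0},{"jaw": 0,"translation": [-0.034,0.017,0],"spin": 0},{"jaw": 0,"translation": [-0.034,0.017,0],"spin": 0},{"jaw": 0,"translation": [-0.034,0.017,0],"spin": 0},{"jaw": 0,"translation": [-0.034,0.017,0],"spin": 0},{"jaw": 0,"translation": [-0.034,0.017,0],"spin": 0},{"jaw": 0,"translation": [0,0,0],"spin": 0}]'

```text
time: 3.13
tool_pos: [532.7, 406.8, 156.2]
tcp_rot: [179.9, 0.2, 128.0]
ft_force: [1.2, 0.2, 0.5]
finger_gap: -0.1
grip_force: 0.0
```

```bash
cat >> h.py <<'E'
Q=np.array([535,300.5,np.deg2rad(38.3)])
def st():
    s=r.sense();P=np.array(s["tool_pos"]);print(round(s["time"],2),P.round(1),"tray",totray(Q,P).round(1),"z",P[2].round(1),"rot",np.round(s["tcp_rot"],1),"gap",s["finger_gap"],"F",np.round(s["ft_force"],1))
E
python3 -c "
from h import *
st()
p=r.snapshot('top');cv2.imwrite('pics/t1c.png',cv2.resize(p['pixels'][110:290,190:430],None,fx=3.3,fy=3.3,interpolation=3))"
```

```text
3.13 [532.7 406.8 156.2] tray [64.1 84.9] z 156.2 rot [179.9   0.2 128. ] gap -0.08861738120578433 F [1.2 0.2 0.5]
```

View pics/t1c.png

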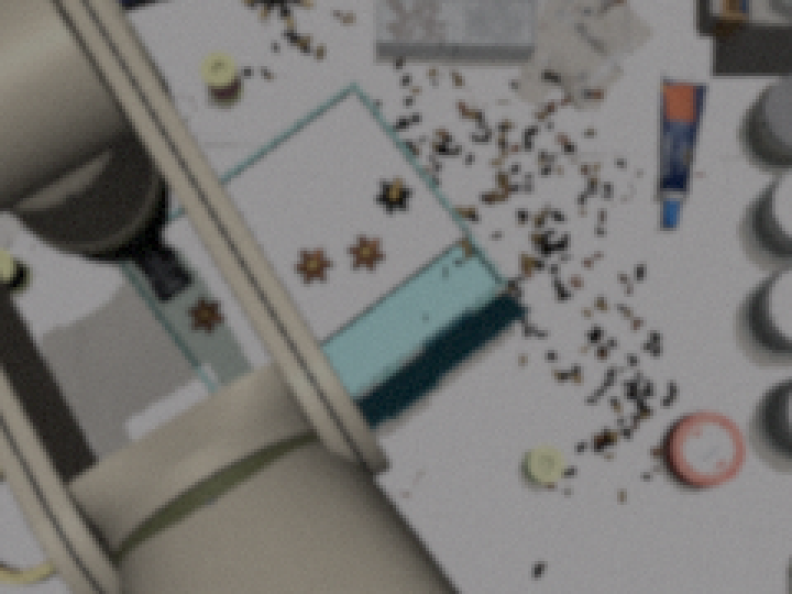

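The picture shows fingertips at crop (175,280), behind the left brown at (207,315), with the deck untouched. I descend next.

Request:
carry_out --commands '[{"jaw": 0,"translation": [0.004,0,0.025],"spin": 0},{"jaw": 0,"translation": [0,0,0.03],"spin": 0},{"jaw": 0,"translation": [0,0,0.03],"spin": 0},{"jaw": 0,"translation": [0,0,0.025],"spin": 0},{"jaw": 0,"translation": [0,0,0.012],"spin": 0},{"jaw": 0,"translation": [0,0,0.003],"spin": 0},{"jaw": 0,"translation": [0,0,0],"spin": 0},{"jaw": 0,"translation": [0,0,0],"spin": 0}]'

```text
time: 3.85
tool_pos: [525.1, 415.2, 33.2]
tcp_rot: [179.9, 0.0, 128.4]
ft_force: [-0.1, -0.6, 0.8]
finger_gap: 0.1
grip_force: 0.0
```

```bash
python3 -c "
from h import *
st()
p=r.snapshot('side');cv2.imwrite('pics/s1c.png',cv2.resize(p['pixels'][130:310,200:440],None,fx=3.3,fy=3.3,interpolation=3))"
```

```text
3.85 [525.1 415.2  33.2] tray [63.3 96.2] z 33.2 rot [179.9   0.  128.4] gap 0.06430965059326675 F [-0.1 -0.6  0.8]
```

View pics/s1c.png

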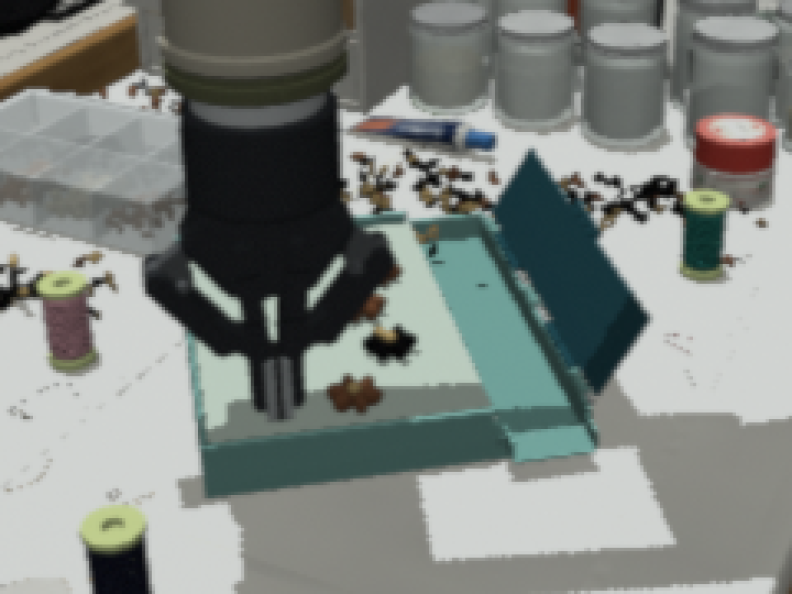

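The side picture shows closed fingers just above the deck at (278,415), brown at (355,393), and the linkage clear of the lid. I correct y by -6.5 and lower 3 mm, then sweep.

Request:
carry_out --commands '[{"jaw": 0,"translation": [-0.0065,0,0.003],"spin": 0},{"jaw": 0,"translation": [0,0,0],"spin": 0},{"jaw": 0,"translation": [0,-0.01,0],"spin": 0},{"jaw": 0,"translation": [0,-0.012,0],"spin": 0},{"jaw": 0,"translation": [0,-0.012,0],"spin": 0},{"jaw": 0,"translation": [0,-0.012,0],"spin": 0},{"jaw": 0,"translation": [0,-0.012,0],"spin": 0},{"jaw": 0,"translation": [0,0,0],"spin": 0}]'

```text
time: 4.57
tool_pos: [481.9, 372.2, 28.7]
tcp_rot: [-180.0, 0.0, 128.3]
ft_force: [-0.5, -1.0, -0.1]
finger_gap: 0.2
grip_force: 0.0
```

```bash
python3 -c "
from h import *
st()
p=r.snapshot('side');cv2.imwrite('pics/s2c.png',cv2.resize(p['pixels'][190:290,240:410],None,fx=4.5,fy=4.5,interpolation=3))"
```

```text
4.57 [481.9 372.2  28.7] tray [ 2.8 89.2] z 28.7 rot [-180.     0.   128.3] gap 0.1868210974935183 F [-0.5 -1.  -0.1]
```

View pics/s2c.png

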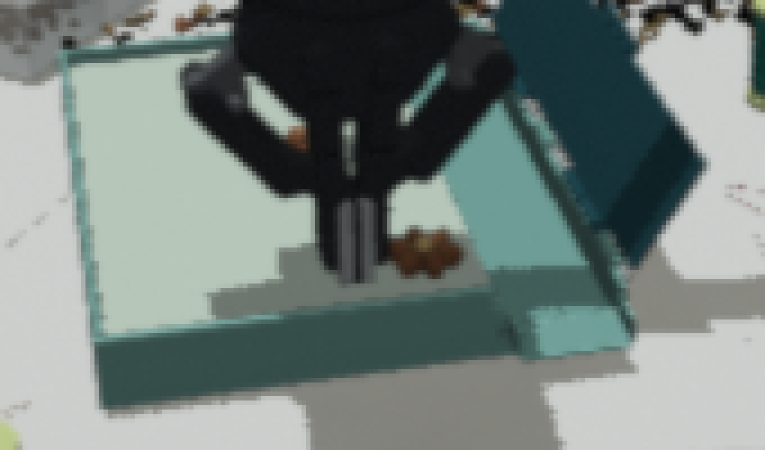

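The rosette at (425,250) is against the fingers and about 25 mm from the edge. I sweep on.

Request:
carry_out --commands '[{"jaw": 0,"translation": [0,-0.009,0],"spin": 0},{"jaw": 0,"translation": [0,-0.009,0],"spin": 0},{"jaw": 0,"translation": [0,-0.009,0],"spin": 0},{"jaw": 0,"translation": [0,-0.009,0],"spin": 0},{"jaw": 0,"translation": [0,-0.009,0],"spin": 0},{"jaw": 0,"translation": [0,-0.002,0],"spin": 0},{"jaw": 0,"translation": [0,0,0],"spin": 0},{"jaw": 0,"translation": [0,0,0],"spin": 0}]'

```text
time: 5.28
tool_pos: [446.8, 344.5, 28.8]
tcp_rot: [179.9, 0.0, 128.3]
ft_force: [0.6, -0.5, -0.0]
finger_gap: 0.3
grip_force: 0.0
```

```bash
python3 -c "
from h import *
st()
p=r.snapshot('side');cv2.imwrite('pics/s3c.png',cv2.resize(p['pixels'][190:290,240:410],None,fx=4.5,fy=4.5,interpolation=3))"
```

```text
5.28 [446.8 344.5  28.8] tray [-41.9  89.2] z 28.8 rot [179.9   0.  128.3] gap 0.2978363042745714 F [ 0.6 -0.5 -0. ]
```

View pics/s3c.png

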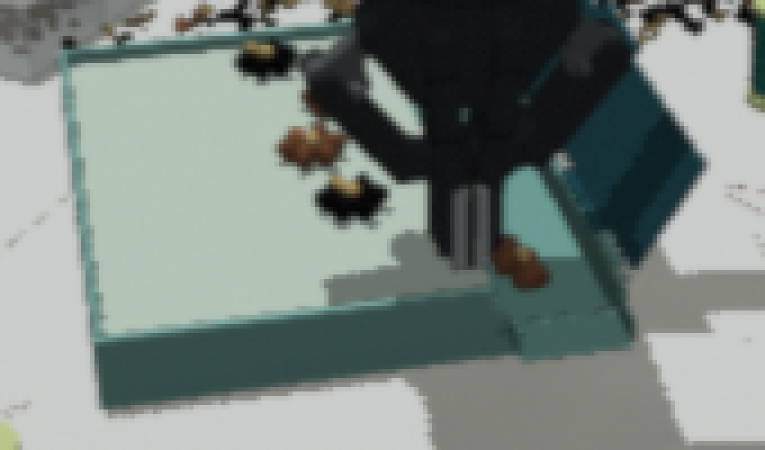

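The brown now tilts over the lip at (520,262), so I push a little farther.

Request:
carry_out --commands '[{"jaw": 0,"translation": [0,-0.004,0],"spin": 0},{"jaw": 0,"translation": [0,-0.004,0],"spin": 0},{"jaw": 0,"translation": [0,-0.002,0],"spin": 0},{"jaw": 0,"translation": [0,0,0],"spin": 0},{"jaw": 0,"translation": [0,0.01,0],"spin": 0},{"jaw": 0,"translation": [0,0.02,-0.01],"spin": 0},{"jaw": 0,"translation": [0,0.02,-0.02],"spin": 0},{"jaw": 0,"translation": [0,0,-0.01],"spin": 0}]'

```text
time: 6.0
tool_pos: [480.2, 370.9, 70.8]
tcp_rot: [179.7, 0.0, 128.3]
ft_force: [1.6, 0.8, 1.4]
finger_gap: -0.1
grip_force: 0.0
```

```bash
python3 -c "
from h import *
st()
p=r.snapshot('side');cv2.imwrite('pics/s4c.png',cv2.resize(p['pixels'][190:290,240:410],None,fx=4.5,fy=4.5,interpolation=3))"
```

```text
6.0 [480.2 370.9  70.8] tray [ 0.7 89.2] z 70.8 rot [179.7   0.  128.3] gap -0.1416800281723844 F [1.6 0.8 1.4]
```

View pics/s4c.png

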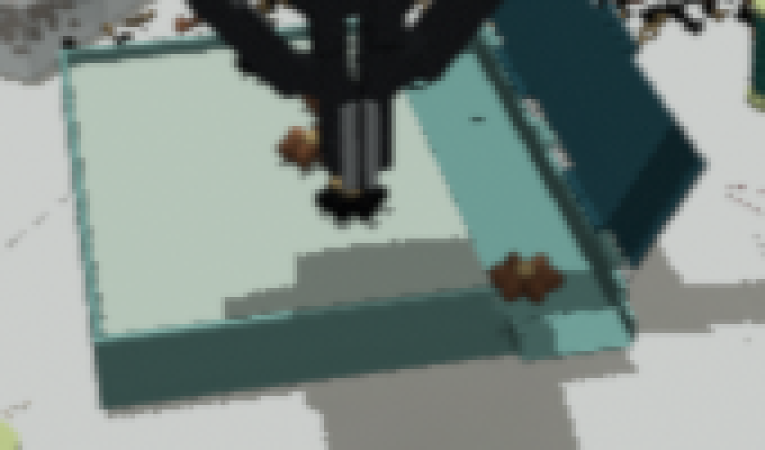

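Brown 1 lies flat in the trough at (527,275). Next is the middle-row brown.

Request:
carry_out --commands '[{"jaw": 0,"translation": [-0.023,0.011,0],"spin": 0},{"jaw": 0,"translation": [-0.023,0.011,0],"spin": 0},{"jaw": 0,"translation": [-0.023,0.011,0],"spin": 0},{"jaw": 0,"translation": [-0.022,0.011,0],"spin": 0},{"jaw": 0,"translation": [0,0,0],"spin": 0},{"jaw": 0,"translation": [0,0,0.015],"spin": 0},{"jaw": 0,"translation": [0,0,0],"spin": 0},{"jaw": 0,"translation": [0,0,0],"spin": 0}]'

```text
time: 6.72
tool_pos: [565.5, 324.3, 50.6]
tcp_rot: [-179.7, -0.1, 128.4]
ft_force: [-0.2, -0.3, -0.0]
finger_gap: -0.1
grip_force: 0.0
```

```bash
python3 -c "
from h import *
st()"
```

```text
6.72 [565.5 324.3  50.6] tray [38.7 -0.2] z 50.6 rot [-1.797e+02 -1.000e-01  1.284e+02] gap -0.12046586857853735 F [-0.2 -0.3 -0. ]
```

Request:
carry_out --commands '[{"jaw": 0,"translation": [-0.0015,0.006,0],"spin": 0},{"jaw": 0,"translation": [0,0,0.01],"spin": 0},{"jaw": 0,"translation": [0,0,0.0115],"spin": 0},{"jaw": 0,"translation": [0,0,0],"spin": 0},{"jaw": 0,"translation": [0,0,0],"spin": 0},{"jaw": 0,"translation": [0,-0.006,0],"spin": 0},{"jaw": 0,"translation": [0,-0.006,0],"spin": 0},{"jaw": 0,"translation": [0,0,0],"spin": 0}]'

```text
time: 7.38
tool_pos: [563.7, 319.2, 32.0]
tcp_rot: [-180.0, 0.0, 128.3]
ft_force: [0.2, 0.8, -0.3]
finger_gap: 0.4
grip_force: 0.0
```

```bash
python3 -c "
from h import *
st()"
```

```text
7.38 [563.7 319.2  32. ] tray [34.1 -3.1] z 32.0 rot [-180.     0.   128.3] gap 0.37533264087495577 F [ 0.2  0.8 -0.3]
```

Request:
carry_out --commands '[{"jaw": 0,"translation": [0.001,0,0.003],"spin": 0},{"jaw": 0,"translation": [0,-0.008,0],"spin": 0},{"jaw": 0,"translation": [0,-0.01,0],"spin": 0},{"jaw": 0,"translation": [0,-0.01,0],"spin": 0},{"jaw": 0,"translation": [0,-0.01,0],"spin": 0},{"jaw": 0,"translation": [0,-0.01,0],"spin": 0},{"jaw": 0,"translation": [0,-0.009,0],"spin": 0},{"jaw": 0,"translation": [0,0,0],"spin": 0}]'

```text
time: 8.05
tool_pos: [517.7, 284.3, 28.5]
tcp_rot: [-179.9, -0.0, 128.3]
ft_force: [0.1, -0.7, -0.3]
finger_gap: 0.1
grip_force: 0.0
```

```bash
python3 -c "
from h import *
st()
for n in ('side','top'):
  p=r.snapshot(n)
  for g in r.spot_in(p,'brown_1')[:4]: P=atz(p,g['xy'],31);print(round(g['score'],2),totray(Q,P).round(1))
"
```

```text
8.05 [517.7 284.3  28.5] tray [-23.6  -2. ] z 28.5 rot [-179.9   -0.   128.3] gap 0.06898821101660986 F [ 0.1 -0.7 -0.3]
0.59 [-54.    4.8]
```

Request:
carry_out --commands '[{"jaw": 0,"translation": [0,-0.009,0],"spin": 0},{"jaw": 0,"translation": [0,-0.008,0],"spin": 0},{"jaw": 0,"translation": [0,-0.004,0],"spin": 0},{"jaw": 0,"translation": [0,-0.004,0],"spin": 0},{"jaw": 0,"translation": [0,-0.004,0],"spin": 0},{"jaw": 0,"translation": [0,0,0],"spin": 0},{"jaw": 0,"translation": [0,0.01,0],"spin": 0},{"jaw": 0,"translation": [0,0.02,-0.01],"spin": 0}]'

```text
time: 8.92
tool_pos: [517.4, 284.5, 36.4]
tcp_rot: [-179.7, -0.1, 128.3]
ft_force: [-0.2, 0.3, 0.5]
finger_gap: -0.4
grip_force: 0.0
```

Request:
carry_out --commands '[{"jaw": 0,"translation": [0,0,-0.03],"spin": 0},{"jaw": 0,"translation": [-0.01,0.015,0],"spin": 0},{"jaw": 0,"translation": [-0.01,0.015,0],"spin": 0},{"jaw": 0,"translation": [-0.01,0.01,0],"spin": 0},{"jaw": 0,"translation": [-0.01,0,0],"spin": 0},{"jaw": 0,"translation": [0,0,0],"spin": 0},{"jaw": 0,"translation": [0,0,0],"spin": 0},{"jaw": 0,"translation": [0,0,0],"spin": 0}]'

```text
time: 9.58
tool_pos: [575.2, 279.1, 68.3]
tcp_rot: [-179.9, -0.0, 128.3]
ft_force: [0.2, -0.6, 0.1]
finger_gap: 0.4
grip_force: 0.0
```

```bash
python3 -c "
from h import *
st()
p=r.snapshot('side');cv2.imwrite('pics/s5c.png',cv2.resize(p['pixels'][190:290,240:410],None,fx=4.5,fy=4.5,interpolation=3))"
```

```text
9.58 [575.2 279.1  68.3] tray [ 18.3 -41.7] z 68.3 rot [-179.9   -0.   128.3] gap 0.3604339964569185 F [ 0.2 -0.6  0.1]
```

View pics/s5c.png

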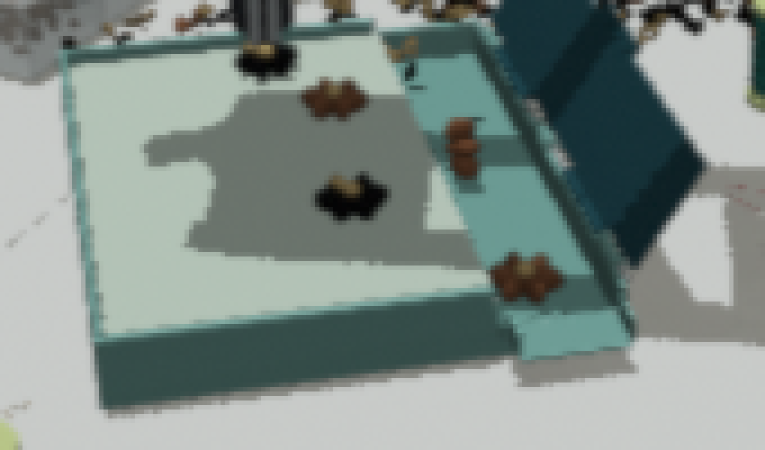

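Brown 2 is standing on edge in the trough at (463,150). Brown 1 is flat at (527,277), and brown 3 is still on the deck at (335,98). I measure the standing one first.

```bash
python3 -c "
from h import *
p=r.snapshot('side')
for n,u,v,z in (('mid',463,150,24),('top',461,119,39),('bot',466,180,9),('flatA',527,275,15),('D',335,98,31)):
  print(n,totray(Q,atz(p,[240+u/4.5,190+v/4.5],z)).round(1))
hsv=cv2.cvtColor(p['pixels'],cv2.COLOR_BGR2HSV)[214:232,338:348];print(hsv[...,0]);print(hsv[...,2])
"
```

```text
mid [-63.8  -2.3]
top [-63.1  -3.5]
bot [-65.   -1.5]
flatA [-69.2  84.8]
D [-15.3 -48.9]
[[86 86 86 85 86 86 86 86 86 85]
 [86 85 84 84 85 84 85 85 85 85]
 [85 82 51 20 17 20 33 83 86 85]
 [84 68 15 13 12 12 11 75 86 86]
 [81 23 13 11 12 11 13 78 85 85]
 [78 17 12 12 12 11 14 81 86 85]
 [81 27 13 12 11 11 12 78 84 85]
 [84 75 13 11 11 11 12 14 70 86]
 [81 17 12 12 12 11 11 12 27 83]
 [83 30 12 11 12 12 11 12 64 85]
 [86 79 22 12 12 12 13 43 83 86]
 [85 81 19 11 11 11 12 18 78 84]
 [85 84 17 12 11 12 12 13 64 85]
 [85 85 56 12 11 12 11 11 74 84]
 [83 86 84 26 12 12 12 15 81 85]
 [78 85 85 83 72 30 34 75 84 85]
 [74 83 85 84 85 84 84 84 85 85]
 [69 79 84 85 85 85 86 85 85 86]]
[[154 154 154 154 153 154 153 154 154 154]
 [154 153 150 149 148 149 148 148 147 150]
 [152 139 113 104 107  98  84  80  90 120]
 [143 114 100  95  93  87  80  96 135 145]
 [131  90  83  77  75  72  66  89 136 152]
 [ 98  75  67  60  60  56  54  97 141 149]
 [ 84  61  58  54  55  57  55  74 104 108]
 [ 88  70  54  67  87  96  96  86  82  91]
 [ 81  67  74  78  88  93  92  82  66  82]
 [ 80  57  57  60  65  70  70  62  65  87]
 [ 88  76  54  51  50  50  52  59  83  91]
 [ 94  83  57  61  62  63  64  62  77  90]
 [117 110  59  61  64  67  66  63  69  94]
 [135 101  64  55  61  64  64  63  83 125]
 [154 141 114  53  55  57  58  58 101 145]
 [177 153 128  78  62  51  54  69 112 150]
 [179 153 134  99  87  85  86  90 117 148]
 [190 175 151 127  96  91  91  92 101 128]]
```

Brown 2 stands at x of about -64, next to the deck wall with its underside facing the wall. I'll turn the tool 90°, push its top edge over the lip so its foot swings out, then press it flat.

Request:
carry_out --commands '[{"jaw": 0,"translation": [0,0,-0.005],"spin": 0.125},{"jaw": 0,"translation": [0,0,-0.005],"spin": 0.125},{"jaw": 0,"translation": [0,0,0],"spin": 0.125},{"jaw": 0,"translation": [0,0,0],"spin": 0.125},{"jaw": 0,"translation": [0,0,0],"spin": 0.125},{"jaw": 0,"translation": [0,0,0],"spin": 0.125},{"jaw": 0,"translation": [0,0,0],"spin": 0.125},{"jaw": 0,"translation": [0,0,0],"spin": 0.125}]'

```text
time: 10.35
tool_pos: [575.5, 279.6, 78.8]
tcp_rot: [-180.0, 0.0, 70.7]
ft_force: [0.6, 0.4, -1.0]
finger_gap: 0.3
grip_force: 0.0
```

Request:
carry_out --commands '[{"jaw": 0,"translation": [0,0,0],"spin": 0.125},{"jaw": 0,"translation": [0,0,0],"spin": 0.125},{"jaw": 0,"translation": [0,0,0],"spin": 0.125},{"jaw": 0,"translation": [0,0,0],"spin": 0.125},{"jaw": 0,"translation": [0,0,0],"spin": 0.071},{"jaw": 0,"translation": [-0.035,-0.013,0],"spin": 0},{"jaw": 0,"translation": [-0.035,-0.013,0],"spin": 0},{"jaw": 0,"translation": [-0.035,-0.013,0],"spin": 0}]'

```text
time: 11.02
tool_pos: [467.7, 244.5, 77.8]
tcp_rot: [-180.0, 0.1, 38.3]
ft_force: [-0.1, 0.8, 0.5]
finger_gap: 0.1
grip_force: 0.0
```

Request:
carry_out --commands '[{"jaw": 0,"translation": [0,0,0],"spin": 0},{"jaw": 0,"translation": [0,0,0],"spin": 0},{"jaw": 0,"translation": [0,0,0],"spin": 0},{"jaw": 0,"translation": [0,0,0],"spin": 0},{"jaw": 0,"translation": [0,0,0],"spin": 0},{"jaw": 0,"translation": [0,0,0],"spin": 0},{"jaw": 0,"translation": [0,0,0],"spin": 0},{"jaw": 0,"translation": [0,0,0],"spin": 0}]'

```text
time: 11.68
tool_pos: [470.0, 244.9, 78.8]
tcp_rot: [180.0, 0.0, 38.3]
ft_force: [1.3, -0.8, 0.4]
finger_gap: -0.3
grip_force: 0.0
```

```bash
python3 -c "
from h import *
st();print(r.sense()['joint_pos'])"
```

```text
11.68 [470.  244.9  78.8] tray [-85.5  -3.4] z 78.8 rot [180.    0.   38.3] gap -0.3000808956010015 F [ 1.3 -0.8  0.4]
[ 2.19793510e+01  4.09502811e+00  1.05391833e+02 -1.43051435e-03
  7.05131943e+01  7.36686979e+01]
```

Request:
carry_out --commands '[{"jaw": 0,"translation": [-0.002,-0.001,0.02],"spin": 0},{"jaw": 0,"translation": [0,0,0.02],"spin": 0},{"jaw": 0,"translation": [0,0,0.0075],"spin": 0},{"jaw": 0,"translation": [0,0,0],"spin": 0},{"jaw": 0,"translation": [0.005,0,0],"spin": 0},{"jaw": 0,"translation": [0.005,0,0],"spin": 0},{"jaw": 0,"translation": [0.005,0,0],"spin": 0},{"jaw": 0,"translation": [0.005,0,0],"spin": 0}]'

```text
time: 12.35
tool_pos: [484.1, 257.2, 32.7]
tcp_rot: [180.0, -0.0, 38.3]
ft_force: [-17.4, -12.3, 25.8]
finger_gap: -0.0
grip_force: 16.2
```

```bash
python3 -c "
from h import *
st()
p=r.snapshot('side');cv2.imwrite('pics/s6c.png',cv2.resize(p['pixels'][190:290,240:410],None,fx=4.5,fy=4.5,interpolation=3))"
```

```text
12.35 [484.1 257.2  32.7] tray [-66.8  -2.4] z 32.7 rot [180.   -0.   38.3] gap -0.024631606196294186 F [-17.4 -12.3  25.8]
```

View pics/s6c.png

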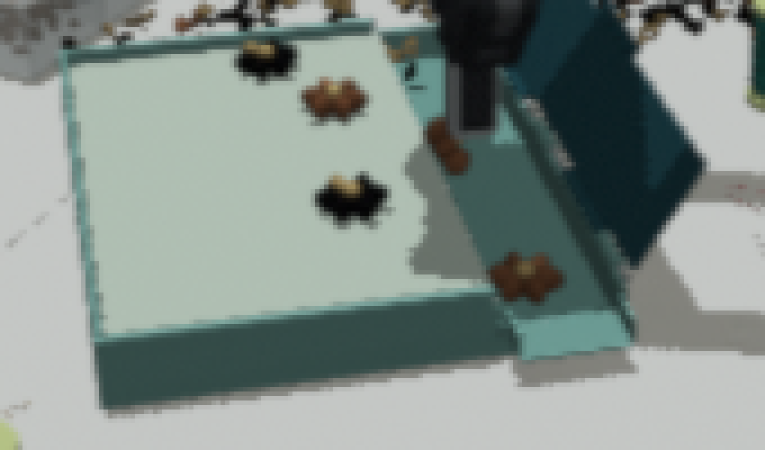

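The brown now leans tilted on the lip at (448,147) with its foot swung out. I ease off, then press down.

Request:
carry_out --commands '[{"jaw": 0,"translation": [-0.003,0,-0.002],"spin": 0},{"jaw": 0,"translation": [0.003,0,0],"spin": 0},{"jaw": 0,"translation": [0,0,0.002],"spin": 0},{"jaw": 0,"translation": [0,0,0.002],"spin": 0},{"jaw": 0,"translation": [0,0,0.002],"spin": 0},{"jaw": 0,"translation": [0,0,0],"spin": 0},{"jaw": 0,"translation": [0,0,0],"spin": 0},{"jaw": 0,"translation": [0,0,0],"spin": 0}]'

```text
time: 13.07
tool_pos: [484.0, 257.1, 32.2]
tcp_rot: [180.0, -0.0, 38.3]
ft_force: [-22.9, -11.5, 44.6]
finger_gap: 0.5
grip_force: 21.9
```

```bash
cat >> h.py <<'E'
def seg(p,q=Q):
    h=cv2.cvtColor(p["pixels"],cv2.COLOR_BGR2HSV);m=((h[...,0]>5)&(h[...,0]<17)&(h[...,1]>90)&(h[...,2]<170)).astype(np.uint8)
    n,l,S,C=cv2.connectedComponentsWithStats(m[195:275,250:390])
    for i in range(1,n):
        if S[i,4]>25: c=C[i]+[250,195];print(c.round(1),"wh",S[i,2:5],"z15",totray(q,atz(p,c,15)).round(),"z32",totray(q,atz(p,c,32)).round())
E
python3 -c "
from h import *
st();seg(r.snapshot('side'))"
```

```text
13.07 [484.  257.1  32.2] tray [-66.9  -2.5] z 32.2 rot [180.   -0.   38.3] gap 0.5338815735118243 F [-22.9 -11.5  44.6]
[314.  211.8] wh [13  8 62] z15 [-19. -78.] z32 [-14. -47.]
[339.3 223.3] wh [ 8 11 50] z15 [-60. -19.] z32 [-54.   9.]
[356.3 251.6] wh [15 10 89] z15 [-67.  86.] z32 [-61. 110.]
```

Pressing there only wedges it: 45 N and no slip. I release and nudge slowly from the deck side instead, so the foot slides out.

Request:
carry_out --commands '[{"jaw": 0,"translation": [0,0,-0.006],"spin": 0},{"jaw": 0,"translation": [-0.002,0,-0.005],"spin": 0},{"jaw": 0,"translation": [0,0,-0.015],"spin": 0},{"jaw": 0,"translation": [0.01,0,-0.01],"spin": 0},{"jaw": 0,"translation": [0.025,0,0],"spin": 0},{"jaw": 0,"translation": [0.022,0,0],"spin": 0},{"jaw": 0,"translation": [0,0,0],"spin": 0},{"jaw": 0,"translation": [0,0,0],"spin": 0}]'

```text
time: 13.78
tool_pos: [526.7, 291.4, 63.0]
tcp_rot: [-180.0, -0.0, 38.3]
ft_force: [-0.6, 0.4, 0.2]
finger_gap: 0.3
grip_force: 0.0
```

```bash
python3 -c "
from h import *
st();seg(r.snapshot('side'));seg(r.snapshot('top'))"
```

```text
13.78 [526.7 291.4  63. ] tray [-12.1  -2. ] z 63.0 rot [-180.    -0.    38.3] gap 0.3098557025411163 F [-0.6  0.4  0.2]
[313.4 212.4] wh [13  6 49] z15 [-18. -76.] z32 [-13. -45.]
[339.6 222.4] wh [ 9 11 47] z15 [-62. -22.] z32 [-55.   6.]
[356.2 251.6] wh [15 10 89] z15 [-67.  86.] z32 [-60. 110.]
[298.1 208.6] wh [ 8  7 28] z15 [-56.  -2.] z32 [-58.  -1.]
```

Request:
carry_out --commands '[{"jaw": 0,"translation": [-0.008,0,0.015],"spin": 0},{"jaw": 0,"translation": [0,0,0.015],"spin": 0},{"jaw": 0,"translation": [0,0,0.005],"spin": 0},{"jaw": 0,"translation": [-0.005,0,0],"spin": 0},{"jaw": 0,"translation": [-0.005,0,0],"spin": 0},{"jaw": 0,"translation": [-0.004,0,0],"spin": 0},{"jaw": 0,"translation": [-0.003,0,0],"spin": 0},{"jaw": 0,"translation": [0,0,0],"spin": 0}]'

```text
time: 14.55
tool_pos: [506.2, 275.0, 28.5]
tcp_rot: [180.0, 0.0, 38.3]
ft_force: [0.3, -0.8, 0.0]
finger_gap: 0.4
grip_force: 0.0
```

```bash
python3 -c "
from h import *
st();seg(r.snapshot('side'));seg(r.snapshot('top'))"
```

```text
14.55 [506.2 275.   28.5] tray [-38.5  -2.2] z 28.5 rot [180.    0.   38.3] gap 0.4048928764707213 F [ 0.3 -0.8  0. ]
[314.  211.8] wh [13  8 61] z15 [-19. -78.] z32 [-14. -47.]
[342.5 222.3] wh [ 7 11 49] z15 [-68. -22.] z32 [-61.   7.]
[356.3 251.6] wh [15 10 91] z15 [-67.  86.] z32 [-60. 110.]
```

Request:
carry_out --commands '[{"jaw": 0,"translation": [-0.0015,0,0],"spin": 0},{"jaw": 0,"translation": [-0.0015,0,0],"spin": 0},{"jaw": 0,"translation": [-0.0015,0,0],"spin": 0},{"jaw": 0,"translation": [-0.0015,0,0],"spin": 0},{"jaw": 0,"translation": [0,0,0],"spin": 0},{"jaw": 0,"translation": [0,0,0],"spin": 0},{"jaw": 0,"translation": [0,0,0],"spin": 0},{"jaw": 0,"translation": [0,0,0],"spin": 0}]'

```text
time: 15.32
tool_pos: [502.0, 271.7, 28.3]
tcp_rot: [180.0, -0.0, 38.3]
ft_force: [0.1, -0.6, -0.2]
finger_gap: -0.3
grip_force: 0.0
```

```bash
python3 -c "
from h import *
st();p=r.snapshot('side');seg(p)
cv2.imwrite('pics/s7c.png',cv2.resize(p['pixels'][190:290,240:410],None,fx=4.5,fy=4.5,interpolation=3))"
```

```text
15.32 [502.  271.7  28.3] tray [-43.8  -2.1] z 28.3 rot [180.   -0.   38.3] gap -0.2764612357043235 F [ 0.1 -0.6 -0.2]
[314.  211.8] wh [13  8 61] z15 [-19. -78.] z32 [-14. -47.]
[343.9 222.7] wh [ 6 12 53] z15 [-70. -19.] z32 [-63.   9.]
[356.4 251.6] wh [16 10 90] z15 [-68.  86.] z32 [-61. 110.]
```

It is steepening again because the foot grips the floor. New plan: lean it back over the lip, then push the raised rim diagonally down-slope from the deck side.

Request:
carry_out --commands '[{"jaw": 0,"translation": [0.006,0,-0.005],"spin": 0},{"jaw": 0,"translation": [0,0,-0.03],"spin": 0},{"jaw": 0,"translation": [-0.025,0,-0.005],"spin": 0},{"jaw": 0,"translation": [-0.026,0,0],"spin": 0},{"jaw": 0,"translation": [0,0,0],"spin": 0},{"jaw": 0,"translation": [0,0,0.018],"spin": 0},{"jaw": 0,"translation": [0,0,0.018],"spin": 0},{"jaw": 0,"translation": [0,0,0],"spin": 0}]'

```text
time: 16.03
tool_pos: [464.8, 243.1, 29.4]
tcp_rot: [-179.9, 0.2, 38.3]
ft_force: [-1.0, -0.3, -0.9]
finger_gap: 0.1
grip_force: 0.0
```

Request:
carry_out --commands '[{"jaw": 0,"translation": [0.004,0,0],"spin": 0},{"jaw": 0,"translation": [0.004,0,0],"spin": 0},{"jaw": 0,"translation": [0.004,0,0],"spin": 0},{"jaw": 0,"translation": [0.004,0,0],"spin": 0},{"jaw": 0,"translation": [0.004,0,0],"spin": 0},{"jaw": 0,"translation": [0,0,0],"spin": 0},{"jaw": 0,"translation": [0,0,0],"spin": 0},{"jaw": 0,"translation": [0,0,0],"spin": 0}]'

```text
time: 16.7
tool_pos: [482.3, 256.2, 32.3]
tcp_rot: [180.0, -0.0, 38.3]
ft_force: [0.3, -0.7, 0.4]
finger_gap: -0.2
grip_force: 0.0
```

```bash
python3 -c "
from h import *
st();seg(r.snapshot('side'))"
```

```text
16.7 [482.3 256.2  32.3] tray [-68.8  -2.1] z 32.3 rot [180.   -0.   38.3] gap -0.20621441415972847 F [ 0.3 -0.7  0.4]
[314.  211.9] wh [13  8 61] z15 [-19. -77.] z32 [-14. -47.]
[339.6 222.2] wh [ 9 11 54] z15 [-62. -23.] z32 [-55.   5.]
[356.3 251.6] wh [15 10 89] z15 [-67.  86.] z32 [-61. 110.]
```

Request:
carry_out --commands '[{"jaw": 0,"translation": [0,0,-0.002],"spin": 0},{"jaw": 0,"translation": [0.002,0,-0.001],"spin": 0},{"jaw": 0,"translation": [0.002,0,-0.001],"spin": 0},{"jaw": 0,"translation": [0.002,0,0],"spin": 0},{"jaw": 0,"translation": [0.001,0,0],"spin": 0},{"jaw": 0,"translation": [0,0,0],"spin": 0},{"jaw": 0,"translation": [0,0,0],"spin": 0},{"jaw": 0,"translation": [0,0,0],"spin": 0}]'

```text
time: 17.42
tool_pos: [488.4, 260.9, 37.3]
tcp_rot: [180.0, -0.1, 38.3]
ft_force: [-1.9, -1.7, 6.9]
finger_gap: -0.1
grip_force: 3.9
```

```bash
python3 -c "
from h import *
st();seg(r.snapshot('side'))"
```

```text
17.42 [488.4 260.9  37.3] tray [-61.1  -2.2] z 37.3 rot [ 1.80e+02 -1.00e-01  3.83e+01] gap -0.13170259032390455 F [-1.9 -1.7  6.9]
[313.9 211.9] wh [13  8 61] z15 [-19. -78.] z32 [-14. -47.]
[339.5 221.6] wh [12  8 50] z15 [-62. -26.] z32 [-56.   3.]
[356.4 251.6] wh [16 10 90] z15 [-68.  86.] z32 [-61. 110.]
```

Request:
carry_out --commands '[{"jaw": 0,"translation": [0,0,-0.015],"spin": 0},{"jaw": 0,"translation": [0,0,-0.01],"spin": 0},{"jaw": 0,"translation": [0.02,0,0],"spin": 0},{"jaw": 0,"translation": [0.015,0,0],"spin": 0},{"jaw": 0,"translation": [0,0,0],"spin": 0},{"jaw": 0,"translation": [0,0,0.015],"spin": 0},{"jaw": 0,"translation": [0,0,0.014],"spin": 0},{"jaw": 0,"translation": [0,0,0],"spin": 0}]'

```text
time: 18.13
tool_pos: [512.5, 280.9, 28.6]
tcp_rot: [-179.9, 0.3, 38.3]
ft_force: [-0.4, -0.8, -2.2]
finger_gap: 0.1
grip_force: 0.0
```

```bash
python3 -c "
from h import *
st();p=r.snapshot('side');seg(p)
cv2.imwrite('pics/s8c.png',cv2.resize(p['pixels'][190:290,240:410],None,fx=4.5,fy=4.5,interpolation=3))"
```

```text
18.13 [512.5 280.9  28.6] tray [-29.8  -1.4] z 28.6 rot [-179.9    0.3   38.3] gap 0.09469549268250106 F [-0.4 -0.8 -2.2]
[313.7 211.9] wh [12  8 59] z15 [-18. -78.] z32 [-14. -47.]
[339.7 222.7] wh [ 9 11 49] z15 [-62. -21.] z32 [-55.   7.]
[356.3 251.6] wh [15 10 90] z15 [-67.  86.] z32 [-61. 110.]
```

Request:
carry_out --commands '[{"jaw": 0,"translation": [0,0,-0.002],"spin": 0},{"jaw": 0,"translation": [-0.003,0,0],"spin": 0},{"jaw": 0,"translation": [-0.003,0,0],"spin": 0},{"jaw": 0,"translation": [-0.003,0,0],"spin": 0},{"jaw": 0,"translation": [-0.003,0,0.0015],"spin": 0},{"jaw": 0,"translation": [-0.003,0,0.0015],"spin": 0},{"jaw": 0,"translation": [0,0,0],"spin": 0},{"jaw": 0,"translation": [0,0,0],"spin": 0}]'

```text
time: 18.85
tool_pos: [505.4, 273.7, 33.4]
tcp_rot: [179.9, -0.3, 38.3]
ft_force: [2.7, 1.4, 7.1]
finger_gap: -0.2
grip_force: 3.5
```

```bash
python3 -c "
from h import *
st();p=r.snapshot('side');seg(p)
cv2.imwrite('pics/s9c.png',cv2.resize(p['pixels'][190:290,240:410],None,fx=4.5,fy=4.5,interpolation=3))"
```

```text
18.85 [505.4 273.7  33.4] tray [-39.8  -2.6] z 33.4 rot [179.9  -0.3  38.3] gap -0.17227486228864966 F [2.7 1.4 7.1]
[313.9 211.9] wh [13  8 61] z15 [-19. -78.] z32 [-14. -47.]
[340.5 223.2] wh [ 8 11 41] z15 [-63. -19.] z32 [-56.  10.]
[356.3 251.5] wh [15 10 88] z15 [-68.  86.] z32 [-61. 110.]
```

View pics/s9c.png

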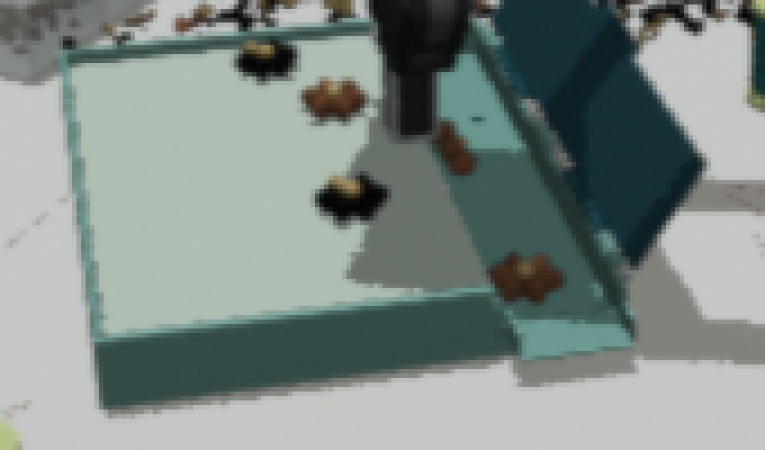

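The fingers at (410,110) press on the raised rim of the tilted brown at (455,147). I continue diagonally down-slope.

Request:
carry_out --commands '[{"jaw": 0,"translation": [-0.002,0,0.001],"spin": 0},{"jaw": 0,"translation": [-0.002,0,0.001],"spin": 0},{"jaw": 0,"translation": [-0.002,0,0.001],"spin": 0},{"jaw": 0,"translation": [-0.002,0,0.001],"spin": 0},{"jaw": 0,"translation": [0,0,0],"spin": 0},{"jaw": 0,"translation": [0,0,0],"spin": 0},{"jaw": 0,"translation": [0,0,0],"spin": 0},{"jaw": 0,"translation": [0,0,0],"spin": 0}]'

```text
time: 19.57
tool_pos: [503.6, 271.1, 33.7]
tcp_rot: [179.8, -0.9, 38.3]
ft_force: [5.8, 5.3, 21.1]
finger_gap: -0.1
grip_force: 11.3
```

```bash
python3 -c "
from h import *
st();p=r.snapshot('side');seg(p)"
```

```text
19.57 [503.6 271.1  33.7] tray [-42.8  -3.6] z 33.7 rot [179.8  -0.9  38.3] gap -0.07065141137639394 F [ 5.8  5.3 21.1]
[313.9 211.9] wh [13  8 61] z15 [-19. -78.] z32 [-14. -47.]
[341.3 223.1] wh [ 8 10 41] z15 [-64. -19.] z32 [-58.   9.]
[356.3 251.5] wh [15 10 88] z15 [-68.  86.] z32 [-61. 110.]
```

Request:
carry_out --commands '[{"jaw": 0,"translation": [-0.003,0,0],"spin": 0},{"jaw": 0,"translation": [-0.003,0,0],"spin": 0},{"jaw": 0,"translation": [-0.003,0,0],"spin": 0},{"jaw": 0,"translation": [0,0,0],"spin": 0},{"jaw": 0,"translation": [0,0,0],"spin": 0},{"jaw": 0,"translation": [0,0,0],"spin": 0},{"jaw": 0,"translation": [0,0,0],"spin": 0},{"jaw": 0,"translation": [0,0,0],"spin": 0}]'

```text
time: 20.28
tool_pos: [498.2, 266.1, 35.7]
tcp_rot: [179.7, -1.0, 38.3]
ft_force: [3.9, 4.1, 31.8]
finger_gap: 0.1
grip_force: 16.5
```

```bash
python3 -c "
from h import *
st();p=r.snapshot('side');seg(p)"
```

```text
20.28 [498.2 266.1  35.7] tray [-50.3  -4.2] z 35.7 rot [179.7  -1.   38.3] gap 0.121821931789902 F [ 3.9  4.1 31.8]
[313.9 211.9] wh [13  8 61] z15 [-19. -77.] z32 [-14. -47.]
[343.2 223.2] wh [ 7 12 44] z15 [-68. -18.] z32 [-61.  11.]
[356.4 251.5] wh [16 10 89] z15 [-68.  86.] z32 [-61. 110.]
```

Request:
carry_out --commands '[{"jaw": 0,"translation": [0,0,-0.004],"spin": 0},{"jaw": 0,"translation": [0,0,-0.01],"spin": 0},{"jaw": 0,"translation": [0,0,-0.016],"spin": 0},{"jaw": 0,"translation": [0.02,0,0],"spin": 0},{"jaw": 0,"translation": [0.02,0,0],"spin": 0},{"jaw": 0,"translation": [0,0,0],"spin": 0},{"jaw": 0,"translation": [0,0,0],"spin": 0},{"jaw": 0,"translation": [0,0,0],"spin": 0}]'

```text
time: 21.0
tool_pos: [520.4, 286.5, 56.5]
tcp_rot: [-180.0, 0.1, 38.3]
ft_force: [0.1, -0.4, -0.1]
finger_gap: -0.0
grip_force: 0.0
```

```bash
cat >> h.py <<'E'
def fine(u=338):
    p=r.snapshot('side');h=cv2.cvtColor(p["pixels"],cv2.COLOR_BGR2HSV)[212:236,328:358]
    for row in h: print("".join("#" if 4<a<18 and b>110 else("s" if 15<a<30 and b>60 else ".") for a,b,c in row))
E
python3 -c "
from h import *
st();seg(r.snapshot('side'));seg(r.snapshot('top'));fine()"
```

```text
21.0 [520.4 286.5  56.5] tray [-20.1  -1.9] z 56.5 rot [-1.80e+02  1.00e-01  3.83e+01] gap -0.022637571790449465 F [ 0.1 -0.4 -0.1]
[312.1 212.3] wh [10  8 40] z15 [-15. -76.] z32 [-10. -46.]
[344.1 222.6] wh [ 6 12 54] z15 [-70. -19.] z32 [-63.   9.]
[356.2 251.6] wh [15 10 89] z15 [-67.  86.] z32 [-60. 110.]
..............................
..............................
..............................
..............................
...............s..............
...............###............
..............####............
..............####............
..............####............
..............#####...........
..............#####...........
..............####............
...............###............
...............####...........
...............####...........
...............####...........
..............................
..............................
..............................
..............................
..............................
..............................
..............................
..............................
```

It's standing again at x of about -66, because floor friction is high. With the disc upright, I'll press lightly on its top and spin it about the vertical. That way it can be toppled along the trough, where there is room.

Request:
carry_out --commands '[{"jaw": 0,"translation": [-0.016,-0.001,0],"spin": 0},{"jaw": 0,"translation": [-0.016,0,0],"spin": 0},{"jaw": 0,"translation": [-0.015,0,0],"spin": 0},{"jaw": 0,"translation": [0,0,0],"spin": 0},{"jaw": 0,"translation": [0,0,0.008],"spin": 0},{"jaw": 0,"translation": [0,0,0.006],"spin": 0},{"jaw": 0,"translation": [0,0,0.003],"spin": 0},{"jaw": 0,"translation": [0,0,0],"spin": 0}]'

```text
time: 21.82
tool_pos: [483.5, 258.7, 38.8]
tcp_rot: [-180.0, 0.1, 38.3]
ft_force: [-0.1, -0.7, 0.2]
finger_gap: -0.1
grip_force: 0.0
```

```bash
python3 -c "
from h import *
st();fine()"
```

```text
21.82 [483.5 258.7  38.8] tray [-66.3  -0.9] z 38.8 rot [-1.80e+02  1.00e-01  3.83e+01] gap -0.11700081847591356 F [-0.1 -0.7  0.2]
..............................
..............................
..............................
..............................
..............................
..............................
..............................
...............###............
..............####............
..............#####...........
..............#####...........
..............#####...........
...............####...........
..............#####s..........
...............#####..........
...............####...........
..............................
..............................
..............................
..............................
..............................
..............................
..............................
..............................
```

Request:
carry_out --commands '[{"jaw": 0,"translation": [0,0,0.0015],"spin": 0},{"jaw": 0,"translation": [0,0,0.0015],"spin": 0},{"jaw": 0,"translation": [0,0,0],"spin": 0},{"jaw": 0,"translation": [0,0,0],"spin": 0},{"jaw": 0,"translation": [0,0,0],"spin": -0.06},{"jaw": 0,"translation": [0,0,0],"spin": -0.06},{"jaw": 0,"translation": [0,0,0],"spin": -0.06},{"jaw": 0,"translation": [0,0,0],"spin": -0.06}]'

```text
time: 22.53
tool_pos: [484.6, 259.1, 37.9]
tcp_rot: [180.0, -0.1, 52.2]
ft_force: [0.2, -0.5, 3.4]
finger_gap: -0.3
grip_force: 1.8
```

```bash
python3 -c "
from h import *
st();print(r.sense()['wrist_torque']);fine()"
```

```text
22.53 [484.6 259.1  37.9] tray [-65.2  -1.3] z 37.9 rot [ 1.80e+02 -1.00e-01  5.22e+01] gap -0.30964626727070904 F [ 0.2 -0.5  3.4]
[-0.03080363  0.02296099 -0.03047803]
..............................
..............................
..............................
..............................
..............................
..............................
..............................
..............................
.............#####............
.............######...........
............#######...........
.............#####............
..............#####s..........
..............######..........
..............######s.........
...............#####..........
..................s...........
..............................
..............................
..............................
..............................
..............................
..............................
..............................
```

The disc is turning with the finger under 3.4 N, so I continue.

Request:
carry_out --commands '[{"jaw": 0,"translation": [0,0,0.0005],"spin": -0.09},{"jaw": 0,"translation": [0,0,0],"spin": -0.09},{"jaw": 0,"translation": [0,0,0],"spin": -0.09},{"jaw": 0,"translation": [0,0,0],"spin": -0.09},{"jaw": 0,"translation": [0,0,0],"spin": -0.09},{"jaw": 0,"translation": [0,0,0],"spin": -0.09},{"jaw": 0,"translation": [0,0,0],"spin": -0.09},{"jaw": 0,"translation": [0,0,0],"spin": -0.09}]'

```text
time: 23.25
tool_pos: [485.0, 259.2, 37.8]
tcp_rot: [179.9, -0.0, 93.5]
ft_force: [-0.5, -0.3, 6.0]
finger_gap: -0.2
grip_force: 3.0
```

```bash
python3 -c "
from h import *
st();print(r.sense()['wrist_torque']);fine()"
```

```text
23.25 [485.  259.2  37.8] tray [-64.9  -1.4] z 37.8 rot [179.9  -0.   93.5] gap -0.1757297599725152 F [-0.5 -0.3  6. ]
[-0.08753401  0.05857946 -0.03944689]
..............................
..............................
..............................
..............................
..............................
..............................
.........s#...................
..........#####...............
..........#########...........
..........##########..........
..........s########s..........
..........#########...........
..........##########..........
..........s..#######s.........
.............#######..........
.............s###ss...........
..............................
..............................
..............................
..............................
..............................
..............................
..............................
..............................
```

Request:
carry_out --commands '[{"jaw": 0,"translation": [-0.001,-0.001,0],"spin": -0.09},{"jaw": 0,"translation": [-0.001,-0.001,0],"spin": -0.09},{"jaw": 0,"translation": [0,-0.001,0],"spin": -0.09},{"jaw": 0,"translation": [0,-0.001,0],"spin": -0.09},{"jaw": 0,"translation": [0,0,0],"spin": -0.09},{"jaw": 0,"translation": [0,0,0],"spin": -0.09},{"jaw": 0,"translation": [0,0,0],"spin": -0.07},{"jaw": 0,"translation": [0,0,0],"spin": 0}]'

```text
time: 23.97
tool_pos: [481.3, 256.4, 37.8]
tcp_rot: [179.9, 0.0, 128.5]
ft_force: [0.8, -0.3, 5.4]
finger_gap: -0.0
grip_force: 2.9
```

```bash
python3 -c "
from h import *
st();print(r.sense()['wrist_torque']);fine()"
```

```text
23.97 [481.3 256.4  37.8] tray [-69.5  -1.3] z 37.8 rot [179.9   0.  128.5] gap -0.01405884611864651 F [ 0.8 -0.3  5.4]
[-0.06040392 -0.01868882  0.01341089]
..............................
..............................
..............................
..............................
..............................
..............................
..............................
...........s..s#...##.........
..........###########.........
...........##########.........
...........#########s.........
..........s#########s.........
..........###########.........
.........s###########.........
............ss###ss...........
...............#..............
...............#..............
..............................
..............................
..............................
..............................
..............................
..............................
..............................
```

The disc now faces along the trough with its underside toward +y. I go behind it and tip its top towards +y.

Request:
carry_out --commands '[{"jaw": 0,"translation": [0,0,-0.006],"spin": 0},{"jaw": 0,"translation": [0,0,-0.012],"spin": 0},{"jaw": 0,"translation": [-0.013,0,0],"spin": 0},{"jaw": 0,"translation": [-0.013,0,0],"spin": 0},{"jaw": 0,"translation": [0,0,0],"spin": 0},{"jaw": 0,"translation": [0,0,0.013],"spin": 0},{"jaw": 0,"translation": [0,0,0.013],"spin": 0},{"jaw": 0,"translation": [0,0,0],"spin": 0}]'

```text
time: 24.68
tool_pos: [493.5, 234.5, 24.4]
tcp_rot: [-179.7, -0.1, 128.2]
ft_force: [-1.1, -0.0, -1.1]
finger_gap: 0.2
grip_force: 0.0
```

```bash
python3 -c "
from h import *
st();fine()"
```

```text
24.68 [493.5 234.5  24.4] tray [-73.5 -26.1] z 24.4 rot [-1.797e+02 -1.000e-01  1.282e+02] gap 0.16209039418859802 F [-1.1 -0.  -1.1]
..............................
..............................
..............................
..............................
..............................
................##............
...........s...###............
..........###.s####.##........
..........############s.......
...........###########........
...........s#########.........
..........s#########s.........
..........###########.........
..........###########.........
...........s.s###.............
...............#..............
...............#..............
..............................
..............................
..............................
..............................
..............................
..............................
..............................
```

Request:
carry_out --commands '[{"jaw": 0,"translation": [0,0,-0.002],"spin": 0},{"jaw": 0,"translation": [0.005,0.002,0],"spin": 0},{"jaw": 0,"translation": [0.005,0,0],"spin": 0},{"jaw": 0,"translation": [0.004,0,0],"spin": 0},{"jaw": 0,"translation": [0.004,0,0],"spin": 0},{"jaw": 0,"translation": [0.004,0,0],"spin": 0},{"jaw": 0,"translation": [0.004,0,0],"spin": 0},{"jaw": 0,"translation": [0,0,0],"spin": 0}]'

```text
time: 25.4
tool_pos: [481.3, 258.0, 30.8]
tcp_rot: [180.0, -0.0, 128.3]
ft_force: [0.4, -0.1, -1.8]
finger_gap: 0.0
grip_force: 0.0
```

```bash
python3 -c "
from h import *
st();fine();seg(r.snapshot('side'))"
```

```text
25.4 [481.3 258.   30.8] tray [-68.5  -0.1] z 30.8 rot [180.   -0.  128.3] gap 0.04347515006479219 F [ 0.4 -0.1 -1.8]
..............................
..............................
..............................
..............................
..............................
..............................
..............................
..............................
..............................
..............................
..............................
..............................
..............................
..............................
..............................
.................s............
...............s##s..##s......
..............###ssss###......
............#####ssss####.....
.............#############....
.............#############....
..............###########.....
..............#########.......
...............##s..##s.......
[313.9 211.9] wh [13  8 61] z15 [-19. -78.] z32 [-14. -47.]
[346.5 231.7] wh [14  8 71] z15 [-67.  16.] z32 [-60.  43.]
[356.3 251.6] wh [15 10 88] z15 [-67.  86.] z32 [-61. 110.]
```

Brown 2 now lies flat, straw centre up. Next is brown 3 at about (-14,-43).

Request:
carry_out --commands '[{"jaw": 0,"translation": [-0.003,0,-0.015],"spin": 0},{"jaw": 0,"translation": [0,0,-0.02],"spin": 0},{"jaw": 0,"translation": [-0.01,0.025,0],"spin": 0},{"jaw": 0,"translation": [-0.01,0.025,0],"spin": 0},{"jaw": 0,"translation": [-0.01,0.025,0],"spin": 0},{"jaw": 0,"translation": [-0.01,0.02,0],"spin": 0},{"jaw": 0,"translation": [0,0,0],"spin": 0},{"jaw": 0,"translation": [0,0,0],"spin": 0}]'

```text
time: 26.17
tool_pos: [583.7, 282.1, 65.3]
tcp_rot: [-180.0, -0.0, 128.2]
ft_force: [-0.0, -0.1, -0.7]
finger_gap: 0.1
grip_force: 0.0
```

```bash
python3 -c "
from h import *
st()"
```

```text
26.17 [583.7 282.1  65.3] tray [ 26.8 -44.7] z 65.3 rot [-180.    -0.   128.2] gap 0.10839362261101133 F [-0.  -0.1 -0.7]
```

Request:
carry_out --commands '[{"jaw": 0,"translation": [0.0015,0,0.018],"spin": 0},{"jaw": 0,"translation": [0,0,0.0175],"spin": 0},{"jaw": 0,"translation": [0,0,0],"spin": 0},{"jaw": 0,"translation": [0,0,0],"spin": 0},{"jaw": 0,"translation": [0,-0.012,0],"spin": 0},{"jaw": 0,"translation": [0,-0.012,0],"spin": 0},{"jaw": 0,"translation": [0,-0.012,0],"spin": 0},{"jaw": 0,"translation": [0,-0.012,0],"spin": 0}]'

```text
time: 26.83
tool_pos: [544.2, 253.6, 31.7]
tcp_rot: [179.9, 0.0, 128.3]
ft_force: [-0.1, -0.4, -0.2]
finger_gap: 0.2
grip_force: 0.1
```

Request:
carry_out --commands '[{"jaw": 0,"translation": [0,-0.009,0],"spin": 0},{"jaw": 0,"translation": [0,-0.009,0],"spin": 0},{"jaw": 0,"translation": [0,-0.002,0],"spin": 0},{"jaw": 0,"translation": [0,0,0],"spin": 0},{"jaw": 0,"translation": [0,0,0],"spin": 0},{"jaw": 0,"translation": [0,0,0],"spin": 0},{"jaw": 0,"translation": [0,0,0],"spin": 0},{"jaw": 0,"translation": [0,0,0],"spin": 0}]'

```text
time: 27.5
tool_pos: [529.1, 241.7, 30.4]
tcp_rot: [180.0, 0.0, 128.3]
ft_force: [0.4, -0.4, 0.3]
finger_gap: -0.1
grip_force: 0.1
```

```bash
python3 -c "
from h import *
st();fine();seg(r.snapshot('side'))"
```

```text
27.5 [529.1 241.7  30.4] tray [-41.1 -42.5] z 30.4 rot [180.    0.  128.3] gap -0.13721024534034168 F [ 0.4 -0.4  0.3]
.....#####ss..................
......######..................
......#######.................
........######................
.........######...............
.........#####s...............
..............................
..............................
..............................
..............................
..............................
..............................
..............................
..............................
..............................
.................s............
...............s##s..##s......
..............###ssss###......
............#####ssss####.....
.............#############....
.............#############....
..............###########.....
..............#########.......
...............##s.###s.......
[337.1 213.5] wh [10  9 48] z15 [-65. -60.] z32 [-58. -30.]
[346.5 231.7] wh [14  8 72] z15 [-67.  16.] z32 [-60.  43.]
[356.4 251.3] wh [16 11 94] z15 [-68.  85.] z32 [-61. 109.]
```

Request:
carry_out --commands '[{"jaw": 0,"translation": [0,-0.004,0.0015],"spin": 0},{"jaw": 0,"translation": [0,-0.004,0],"spin": 0},{"jaw": 0,"translation": [0,-0.002,0],"spin": 0},{"jaw": 0,"translation": [0,0,0],"spin": 0},{"jaw": 0,"translation": [0,0.01,0],"spin": 0},{"jaw": 0,"translation": [0,0.02,-0.01],"spin": 0},{"jaw": 0,"translation": [0,0.02,-0.02],"spin": 0},{"jaw": 0,"translation": [0,0,-0.01],"spin": 0}]'

```text
time: 28.27
tool_pos: [563.0, 268.1, 71.3]
tcp_rot: [179.8, 0.1, 128.3]
ft_force: [1.6, 0.8, 2.2]
finger_gap: -0.5
grip_force: 0.0
```

```bash
sed -i 's/\[212:236,328:358\]/[200:236,328:358]/' h.py; python3 -c "
from h import *
st();fine();seg(r.snapshot('side'))"
```

```text
28.27 [563.  268.1  71.3] tray [  1.9 -42.8] z 71.3 rot [1.798e+02 1.000e-01 1.283e+02] gap -0.4660808511024105 F [1.6 0.8 2.2]
..ss..........................
ssss..........................
s.............................
..............................
..............................
..............................
..............................
..............................
..............................
..............................
..............................
..............................
..............................
........s#s..s#...............
.......s##sss###..............
.....s####sss####s............
......############............
......###########.............
......s#########..............
.......####.###...............
........s.....................
..............................
..............................
..............................
..............................
..............................
..............................
.................s............
...............s##s...#.......
..............###ssss##.......
............#####ssss####.....
.............############.....
.............#############....
..............###########.....
..............#########.......
...............##s..##........
[339.2 216.6] wh [13  7 57] z15 [-66. -46.] z32 [-60. -16.]
[346.5 231.7] wh [14  8 73] z15 [-67.  16.] z32 [-60.  43.]
[356.4 251.7] wh [15 10 88] z15 [-67.  86.] z32 [-61. 111.]
```

All three browns lie flat in the trough. Now the lid: over it, down behind, and push.

Request:
carry_out --commands '[{"jaw": 0,"translation": [0,0,-0.025],"spin": 0},{"jaw": 0,"translation": [0,0,-0.03],"spin": 0},{"jaw": 0,"translation": [0.009,-0.035,0],"spin": 0},{"jaw": 0,"translation": [0.009,-0.035,0],"spin": 0},{"jaw": 0,"translation": [0.009,-0.035,0],"spin": 0},{"jaw": 0,"translation": [0.009,-0.035,0],"spin": 0},{"jaw": 0,"translation": [0.007,-0.035,0],"spin": 0},{"jaw": 0,"translation": [0,0,0],"spin": 0}]'

```text
time: 29.03
tool_pos: [387.7, 188.1, 119.3]
tcp_rot: [-179.5, -0.2, 128.3]
ft_force: [0.5, 0.8, -0.8]
finger_gap: -0.1
grip_force: 0.0
```

```bash
python3 -c "
from h import *
st()
for n in('side','top'):
  p=r.snapshot(n);seg(p)
  for l in r.landmark_of(p,'lid_edge')[:1]:print(l)
  for n2 in ('teal_spool','black_1'):
    for l in r.landmark_of(p,n2)[:3]:print(n2,l['score'],l['xy'])"
```

```text
29.03 [387.7 188.1 119.3] tray [-185.2    3.1] z 119.3 rot [-179.5   -0.2  128.3] gap -0.05430203412748139 F [ 0.5  0.8 -0.8]
[339.2 216.4] wh [12  7 60] z15 [-67. -47.] z32 [-60. -17.]
[346.6 231.7] wh [14  8 72] z15 [-67.  16.] z32 [-60.  43.]
[356.3 251.6] wh [15 10 88] z15 [-67.  86.] z32 [-61. 110.]
{'xy': [376.8, 195.0], 'score': 0.77}
teal_spool 0.58 [410.8, 214.8]
black_1 0.53 [320.5, 235.7]
black_1 0.53 [300.3, 204.4]
[272.3 233.5] wh [ 8  7 28] z15 [-68.  91.] z32 [-70.  90.]
black_1 0.46 [307.3, 172.4]
black_1 0.43 [270.8, 203.0]
```

Request:
carry_out --commands '[{"jaw": 0,"translation": [-0.003,0,0.03],"spin": 0},{"jaw": 0,"translation": [0,0,0.025],"spin": 0},{"jaw": 0,"translation": [0,0,0],"spin": 0},{"jaw": 0,"translation": [0,0.02,0],"spin": 0},{"jaw": 0,"translation": [0,0.02,0],"spin": 0},{"jaw": 0,"translation": [0,0.015,0],"spin": 0},{"jaw": 0,"translation": [0,0.015,0],"spin": 0},{"jaw": 0,"translation": [0,0,0],"spin": 0}]'

```text
time: 30.1
tool_pos: [455.6, 234.2, 70.4]
tcp_rot: [179.9, 0.0, 128.3]
ft_force: [0.9, 0.3, 0.4]
finger_gap: 0.2
grip_force: 0.0
```

```bash
python3 -c "
from h import *
st()
p=r.snapshot('side')
for l in r.landmark_of(p,'lid_edge')[:1]:print(l)"
```

```text
30.1 [455.6 234.2  70.4] tray [-103.4   -2.8] z 70.4 rot [179.9   0.  128.3] gap 0.16993554128360336 F [0.9 0.3 0.4]
{'xy': [355.1, 195.8], 'score': 0.59}
```

Request:
carry_out --commands '[{"jaw": 0,"translation": [0,0.01,0.003],"spin": 0},{"jaw": 0,"translation": [0,0.01,0.005],"spin": 0},{"jaw": 0,"translation": [0,0.01,0.007],"spin": 0},{"jaw": 0,"translation": [0,0.01,0.008],"spin": 0},{"jaw": 0,"translation": [0,0.005,0.008],"spin": 0},{"jaw": 0,"translation": [0,0.003,0.004],"spin": 0},{"jaw": 0,"translation": [0,0,0],"spin": 0},{"jaw": 0,"translation": [0,0,0],"spin": 0}]'

```text
time: 30.87
tool_pos: [490.0, 261.9, 33.6]
tcp_rot: [-179.9, -0.0, 128.3]
ft_force: [-0.0, -1.1, 0.4]
finger_gap: 0.1
grip_force: 0.0
```

```bash
python3 -c "
from h import *
st()
p=r.snapshot('side')
for l in r.landmark_of(p,'lid_edge')[:1]:print(l)"
```

```text
30.87 [490.  261.9  33.6] tray [-59.2  -2.4] z 33.6 rot [-179.9   -0.   128.3] gap 0.1290705286648974 F [-0.  -1.1  0.4]
{'xy': [332.5, 220.0], 'score': 0.62}
```

Request:
carry_out --commands '[{"jaw": 0,"translation": [0,0,0.002],"spin": 0},{"jaw": 0,"translation": [0,0,0.002],"spin": 0},{"jaw": 0,"translation": [0,0,0.002],"spin": 0},{"jaw": 0,"translation": [0,0,0],"spin": 0},{"jaw": 0,"translation": [0,0,0],"spin": 0},{"jaw": 0,"translation": [0,0,0],"spin": 0},{"jaw": 0,"translation": [0,0,0],"spin": 0},{"jaw": 0,"translation": [0,0,0],"spin": 0}]'

```text
time: 31.63
tool_pos: [491.1, 262.4, 29.7]
tcp_rot: [180.0, 0.0, 128.3]
ft_force: [-7.6, -3.3, 16.5]
finger_gap: -0.3
grip_force: 8.4
```

```bash
python3 -c "
from h import *
st()
p=r.snapshot('side')
for l in r.landmark_of(p,'lid_edge')[:1]:print(l)"
```

```text
31.63 [491.1 262.4  29.7] tray [-58.1  -2.7] z 29.7 rot [180.    0.  128.3] gap -0.34642861105581985 F [-7.6 -3.3 16.5]
{'xy': [330.8, 220.3], 'score': 0.95}
```

The lid is hard shut (16 N at z = 29.7). I lift off and check.

Request:
carry_out --commands '[{"jaw": 0,"translation": [0,0,-0.005],"spin": 0},{"jaw": 0,"translation": [0,0,-0.02],"spin": 0},{"jaw": 0,"translation": [0,0,-0.03],"spin": 0},{"jaw": 0,"translation": [0,0,-0.03],"spin": 0},{"jaw": 0,"translation": [0,0,-0.03],"spin": 0},{"jaw": 0,"translation": [0,0,0],"spin": 0},{"jaw": 0,"translation": [0,0,0],"spin": 0},{"jaw": 0,"translation": [0,0,0],"spin": 0}]'

```text
time: 32.4
tool_pos: [490.5, 262.2, 142.4]
tcp_rot: [-180.0, -0.0, 128.3]
ft_force: [0.3, 0.1, -0.9]
finger_gap: -0.7
grip_force: 0.0
```

```bash
python3 -c "
from h import *
st()
p=r.snapshot('side')
for l in r.landmark_of(p,'lid_edge')[:1]:print(l)
c,s=np.cos(Q[2]),np.sin(Q[2])
for a in(0,.06,.12,.2):
  X=[-103.5+56*np.cos(a),0,26.5+56*np.sin(a)];print(a,proj(p,[Q[0]+c*X[0],Q[1]+s*X[0],X[2]]).round(1))
for n2 in ('black_1',):
    for l in r.landmark_of(p,n2)[:3]:print(n2,l['score'],l['xy'])
print(r.hand_in())"
```

```text
32.4 [490.5 262.2 142.4] tray [-58.7  -2.5] z 142.4 rot [-180.    -0.   128.3] gap -0.6888562000822898 F [ 0.3  0.1 -0.9]
{'xy': [332.8, 219.2], 'score': 0.84}
0 [335.1 223.7]
0.06 [335.1 222.3]
0.12 [335.3 220.8]
0.2 [335.6 218.7]
black_1 0.63 [296.6, 204.2]
black_1 0.42 [317.5, 234.3]
the job is handed in; nothing more can be done
None
```

I handed the job in at 32.4 s: the three brown rosettes measured flat in the trough, the lid felt shut when pressed (16 N at tip height 29.7 mm), and both black rosettes still showed on the deck. The last camera reading of the lid edge was about 4 px higher than a fully shut lid should give. I did not re-check that before handing in, and no verdict came back.

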